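# Put the four samples away in their holders

### The job

Pick out the four samples that lie in the middle of the bench beside the holders (not the things at its far left end) and put each in the grey holder made for it: the dish in the large round tray, the resin mount in the small round tray, the little oblong box lengthwise in the oblong tray and the vial upright in the square holder. Each must sit flat on its holder's floor inside the lip, right way up; leave the objective lens and the eye loupe standing where they are.

Things in the scene. Friction and masses are not known exactly. Their poses are not given: they have to be found in the camera images.
- dish: round open dish with a few chips in it, clear/pale plastic, 60 mm diameter, 12 mm high, thin wall; one of the four samples. Origin: centre of its underside, z up. Take it from above across its 60 mm rim.
- mount: black resin specimen mount (a short solid puck with a polished golden piece in its top face), 31 mm diameter, 19 mm high; one of the four samples. Origin: centre of its underside, z up through the polished face.
- vial: small upright glass vial with a pale label and a black screw cap, body 23 mm diameter up to 44 mm, cap 20 mm diameter, 48 mm high in all, cap fixed; one of the four samples. Origin: centre of its underside, z up.
- sample_box: small light grey rectangular open box with dark foam and a little disc in it, 30 mm wide (its x) by 58 mm long (its y) by 16 mm high; one of the four samples. Origin: centre of its underside, z up. Take it across the 30 mm width.
- wide_tray: fixed grey tray, the large round one, for the dish: inside diameter 76 mm, outside 83 mm, floor 3 mm above the worktop, low lip whose top is 5.5 mm above the worktop. Origin: centre of its underside, on the worktop.
- small_tray: fixed grey tray, the small round one, for the mount: inside diameter 47 mm, outside 54 mm, floor 3 mm above the worktop, lip top at 5.5 mm. Origin: centre of its underside, on the worktop.
- long_tray: fixed grey tray, the oblong one, for the sample box: inside 46 mm (its x) by 74 mm (its y), outside 53 x 81 mm, floor 3 mm above the worktop, lip top at 5.5 mm. Origin: centre of its underside, on the worktop; the box's long side (y) goes along the tray's long side (y), either way round.
- square_cup: fixed grey square holder with higher walls, for the vial: inside 40 x 40 mm, outside 47 x 47 mm, floor 3 mm above the worktop, wall top at 16 mm. Origin: centre of its underside, on the worktop.
- spare_objective: spare microscope objective lens standing upright, white and black barrel, 33 mm diameter, 46 mm high; loose, not a sample, stays where it is. Origin: centre of its underside.
- eye_loupe: black eye loupe, a tapered barrel with a pale ring at its foot, 35 mm diameter at the foot, 31 mm high; loose, not a sample, stays where it is. Origin: centre of its underside.
Things that resemble listed ones, but are neither listed nor needed, are in the scene too. Leave any purple look-alike of the sample_box alone.

How it is judged:
At the end, for the whole second after the job is handed in: Dish, mount, vial and sample box each rest flat (within 0.1 rad) on the floor of their own holder and at rest, centred within 10 mm (dish, mount) or 13 mm (vial, box), the box lengthwise within 0.3 rad (horizontal distance between dish and wide_tray below 0.01 m and z of dish in the frame of wide_tray between 0.001 and 0.005 m and angle between each of dish, mount, vial, sample_box's own z axis and vertical below 0.1 rad and linear speed of each of dish, mount, vial, sample_box below 0.02 m/s and horizontal distance between mount and small_tray below 0.01 m and z of mount in the frame of small_tray between 0.001 and 0.005 m and horizontal distance between vial and square_cup below 0.013 m and z of vial in the frame of square_cup between 0.001 and 0.005 m and horizontal distance between sample_box and long_tray below 0.013 m and z of sample_box in the frame of long_tray between 0.001 and 0.005 m and angle between the y axis of sample_box and the y axis of long_tray, either way round below 0.3 rad); the robot touches nothing.
It fails at once if the objective is shifted by more than 20 mm or tipped over (distance of spare_objective from where it was at the start of the episode above 0.02 m or angle between spare_objective's own z axis and vertical above 0.4 rad).
It fails at once if the loupe is shifted by more than 20 mm or tipped over (distance of eye_loupe from where it was at the start of the episode above 0.02 m or angle between eye_loupe's own z axis and vertical above 0.4 rad).
It also fails if it takes over 112 s, if anything falls off the work surface, if the arm or the gripper's body presses on something with over 40 N, if the wrist force passes 120 N, or if a joint passes its speed limit or range.

### The arm

A 6-joint arm with a two-finger parallel gripper is mounted at the origin on a cart in front of the work surface, level with it; the furniture and walls round the work are solid. World frame = base frame: x ahead of the robot, y to its left, z up, the work surface at z = 0. Lengths are in m, angles in rad, forces in N, time in s.
With the tool pointing down it reaches from about 0.3 to 0.75 m from the base axis. Payload 8.5 kg.
Tool frame: the origin (TCP) lies on the centre line of the jaws, within the pads' length; the fingertips stand 25 mm ahead of it and the grasp point (between the pads) lies 6 mm ahead of it; z points along the fingers, y is the line along which they close (so a half turn about z gives the same grasp; the last joint's range is limited). The gripper opens to 88 mm and grips with 3 to 60 N. Pads are 18 mm wide; open, the fingers measure 123 mm over their backs; the gripper's body (75 mm by 187 mm) begins 45 mm behind the grasp point.
Start: joints at [-1.447, 0.381, 1.297, -0, 1.464, -0.215], TCP at [0.183, -0.519, 0.264] pointing down, gripper open.
Joint ranges: [-3.11, 3.11], [-0.89, 2.33], [0.22, 2.48], [-1.42, 4.56], [0.17, 2.85], [-2.88, 2.88]. Speed limits (rad/s): [2.39, 2.39, 3.14, 3.14, 3.14, 3.14].

### API

Orientations are given as a unit quaternion [w, x, y, z].
In Python, from rig import manip gives the robot as it stands. The module is installed in compiled form; this text tells all that it offers.
- The arm moves only by the tool apply_moves, never from a script. Its argument "deltas" is a list of rows, each a list of 6 numbers: the shift along the world's x, y, z as a fraction of full scale, then the turn, a rotation vector about the world's x, y, z as a fraction of full scale. In form: [[x, y, z, wx, wy, wz], ...]. A call has 1 to 12 rows; each row shifts and turns the commanded pose from where the row before left it; what a row does not reach is not made up. Full scale, the value 1, is 3 cm for a shift and 4 degrees for a turn. A row lasts 1/8 s, in which the tool goes at most 62.5 mm and 10.7 degrees, less where a joint would pass 70% of its speed; a pose out of reach is approached as far as the arm can. A call with a number of a shift or a turn outside -1 to 1 is refused whole. A call with a gripper value outside its range is refused whole. "fingers" is the opening, from 0 (shut) to 1 (fully open), set as the call begins (left out, the last holds). The fingers move at their own pace and stop on an object; the grip force is fixed at half the most. Time passes only in rows, so rows that do not move let the fingers close. It gives the time, the measured TCP pose, the force, the opening and the grip force at its end, in the units of the state.
- manip.get_state(): the state, without advancing time (a new reading comes with each control period).
- manip.snapshot(name): name is "side" or "top" or "wrist"; returns the picture (480x640x3 uint8, blue, green, red); there is no depth.
- manip.camera_info(name): a dict with "vertical_fov" (degrees; the focal length in pixels is half the picture's height over the tangent of half this angle, whatever the lens; pixels are square), "cx", "cy" (the principal point, pixels), "eye" and "orientation" of the camera in the world; the wrist camera has in their place "hand_eye" (4x4, takes a point from camera to tool coordinates, whose origin is the TCP and whose axes are the flange's). Camera axes: x right, y up, looking along -z (the intrinsics and any distortion apply to the point x, -y, -z); pixel columns grow to the right and rows downward; lengths in m; the calibration is good to about 2 mm. A picture is of the moment at which its call begins: read the wrist's pose just before it. camera_info takes no time and is no camera call.
- manip.hand_in(): hands the job in; it is judged then, once.
Trained networks look in the newest picture that a camera, given by its name, has taken for a name from the list of things; names that differ only in an ending like _2 or _b are one class to them, and where a whole thing is asked for, a point or a joint stands for the part that bears it (a point fixed in the world has none). Each returns a list of dicts, best first, with "p" (0 to 1); they miss things now and then, are a little off and sometimes report something else, mostly with a low value. They report only what shows in the picture. A call takes as long as a camera call. They do not tell look-alikes from the thing itself.
- manip.look_for(camera, label): "position" ([x, y, z] in m, in world coordinates, good to about 4 mm: the middle of the surface that is visible of it).
- manip.silhouettes(camera, label): "pixels" (480x640 bool, what is visible of it).
The state is a dict: "time": time; "joint_positions": joint angles; "qvel": joint speeds; "joint_torque": joint torques, N m; "tcp_pos": TCP position; "orientation": TCP orientation; "wrist_force": force on the tool from outside, world axes, zero at the start; "ft_torque": the same for the moment, N m; "opening": opening from 0.0 (shut) to 1.0 (fully open); "finger_force": force on a finger pad.
Only numpy, scipy, OpenCV 4.12 (cv2) and the standard library are available. Lean on these libraries where they do the work, as an engineer would, in place of code of your own. Each camera call takes 0.05 s, during which the arm holds its last target. There are 200 camera calls.

## Working session

There is one attempt and no reset: what is moved stays moved. The work goes in short steps, Python scripts to look and compute and a tool call to move; the robot and the scene stay as the last step left them, time stands still between calls to the robot, and variables do not carry over. Pictures are saved under pics/ and viewed, at most 14 in all, crops included, and the job is handed in when it is done.

Besides the shell and the picture viewer there is one more tool, called in YAML: its name, and indented under it one key for each argument. apply_moves: Moves the arm, as the interface text tells. Its arguments: {"type":"object","properties":{"deltas":{"type":"array"},"fingers":{"type":"number"}},"required":["deltas"]}

```bash
mkdir -p pics
python3 - <<'E'
from rig import manip
import cv2
for c in("top","side"):
    cv2.imwrite(f"pics/{c}0.png",manip.snapshot(c)); print(c,manip.camera_info(c))
    for l in "dish mount vial sample_box wide_tray small_tray long_tray square_cup spare_objective eye_loupe".split():
        print(l,[([round(float(v),3) for v in d["position"]],round(d["p"],2)) for d in manip.look_for(c,l)])
print(manip.camera_info("wrist"));print(manip.get_state())
E
```

```text
top {'vertical_fov': 47.478134066581774, 'cx': 323.39220285955344, 'cy': 242.8397655745466, 'eye': array([0.3094504 , 0.03852991, 1.18977736]), 'orientation': array([-0.67330764, -0.07455227,  0.07824333,  0.73142105])}
dish [([0.602, -0.232, 0.001], 0.73), ([0.607, 0.34, 0.002], 0.58), ([0.605, -0.087, 0.003], 0.38)]
mount [([0.474, 0.33, 0.021], 0.76), ([0.604, -0.086, 0.001], 0.25)]
vial []
sample_box [([0.596, 0.075, 0.014], 0.94), ([0.692, 0.03, 0.015], 0.93), ([0.674, 0.167, 0.012], 0.89)]
wide_tray [([0.603, -0.084, -0.003], 0.8)]
small_tray [([0.601, -0.232, 0.001], 0.75)]
long_tray [([0.439, -0.241, 0.004], 0.95)]
square_cup [([0.438, -0.093, 0.004], 0.62)]
spare_objective [([0.573, 0.204, 0.043], 0.72)]
eye_loupe []
side {'vertical_fov': 56.0703761151397, 'cx': 317.2490206349757, 'cy': 242.2762755707054, 'eye': array([0.30542175, 0.79689112, 0.37254114]), 'orientation': array([-0.12466169, -0.09929905,  0.55311826,  0.81771593])}
dish [([0.606, 0.329, 0.003], 0.8)]
mount [([0.434, -0.234, 0.005], 0.68), ([0.462, 0.342, 0.018], 0.65), ([0.433, 0.06, 0.013], 0.57)]
vial [([0.
[... 873 characters left out ...]
y([-1.44721882e+00,  3.80628745e-01,  1.29740031e+00,  1.47329260e-05,
        1.46360624e+00, -2.15268202e-01]), 'qvel': array([-3.03556757e-04,  2.39725228e-04,  7.56896378e-04,  1.82768284e-03,
        5.45514183e-04, -8.51288676e-05]), 'joint_torque': array([-2.41374953e-03, -4.37797737e+01, -2.24733514e+01,  7.11809797e-02,
        3.14169063e-02,  1.58605513e-06]), 'tcp_pos': array([ 0.18283489, -0.5187054 ,  0.26373285]), 'orientation': array([-2.09632320e-05,  9.85682379e-01,  1.68612716e-01,  8.29361173e-06]), 'wrist_force': array([-0.1776864 , -0.02109009, -0.25171706]), 'ft_torque': array([-0.02779583, -0.04895483,  0.01071728]), 'finger_force': 0.0, 'opening': 0.9987701788815115}
```

View pics/top0.png

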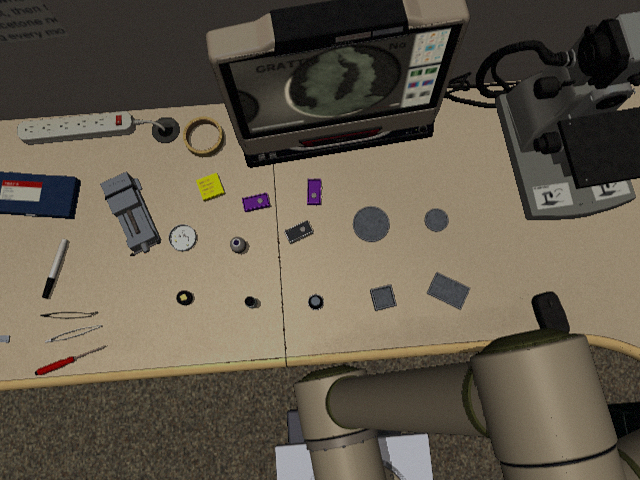

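View pics/side0.png

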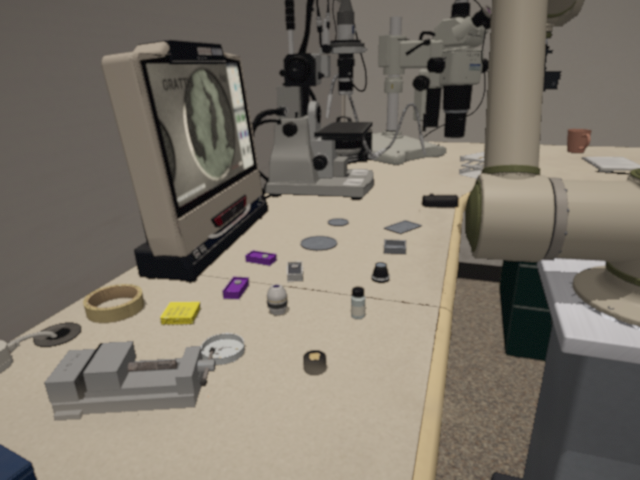

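The top view shows the dish at (183,237), mount (185,297), vial (251,302), objective (238,244) and loupe (316,302). The holders are at wide (371,224), small (436,219), square (383,297) and long (448,291). The sample_box candidates are grey (299,231), purple (256,202) and purple (314,190). The grey one fits, since it is light grey with dark foam and the purple ones are look-alikes. I'll confirm it in a crop while measuring.

```bash
cat > h.py <<'E'
from rig import manip
import numpy as np, cv2
from scipy.spatial.transform import Rotation as R
def q2m(q): return R.from_quat([q[1],q[2],q[3],q[0]]).as_matrix()
def cam(n):
    i=manip.camera_info(n); f=240/np.tan(np.radians(i["vertical_fov"]/2))
    if n=="wrist":
        s=manip.get_state(); A=q2m(s["orientation"]); H=i["hand_eye"]
        return A@H[:3,:3], A@H[:3,3]+s["tcp_pos"], f,i["cx"],i["cy"]
    return q2m(i["orientation"]),np.array(i["eye"]),f,i["cx"],i["cy"]
def ray(C,p):
    M,e,f,cx,cy=C; p=np.atleast_2d(p).astype(float)
    return np.c_[(p[:,0]-cx)/f,-(p[:,1]-cy)/f,-np.ones(len(p))]@M.T
def plane(C,p,z):
    d=ray(C,p); return (C[1]+d*((z-C[1][2])/d[:,2])[:,None])[:,:2]
def proj(C,P):
    M,e,f,cx,cy=C; v=(np.array(P)-e)@M; return np.array([cx+f*v[0]/-v[2],cy-f*v[1]/-v[2]])
def tri(C1,p1,C2,p2):
    d=[ray(C1,p1)[0],ray(C2,p2)[0]]; e=[C1[1],C2[1]]
    P=[np.eye(3)-np.outer(u,u)/(u@u) for u in d]
    x=np.linalg.solve(P[0]+P[1],P[0]@e[0]+P[1]@e[1]); return x,np.linalg.norm(P[0]@(x-e[0]))
def mask(n,l,near,tol=25):
    "silhouette nearest the pixel near"
    b=None
    for s in manip.silhouettes(n,l):
        m=s["pixels"].astype(np.uint8); c=np.argwhere(m)[:,::-1].mean(0) if m.any() else [1e4,1e4]
        d=np.hypot(*(c-np.array(near)))
        if d<tol and (b is None or d<b[0]): b=(d,m,c,s["p"])
    return b
def hull(m):
    c=max(cv2.findContours(m,0,cv2.CHAIN_APPROX_NONE)[0],key=cv2.contourArea); return c[:,0,:]
def rect(C,m,z):
    "centre, sides (mm), yaw of long side in the world at height z"
    q=plane(C,hull(m),z); (c,s,a)=cv2.minAreaRect((q*1000).astype(np.float32))
    if s[0]<s[1]: a+=90
    return np.array(c)/1000,np.round(s,1),(a+90)%180-90
E
python3 - <<'E'
from h import *
T,S=cam("top"),cam("side")
i=manip.snapshot("top"); manip.snapshot("side")
cr=lambda x,y:cv2.resize(i[y-30:y+30,x-40:x+40],(400,300),interpolation=cv2.INTER_CUBIC)
cv2.imwrite("pics/crop.png",np.vstack([np.hstack([cr(299,225),cr(183,237)]),np.hstack([cr(185,297),cr(251,302)])]))
for l,pt,ps,z in [("dish",(183,237),(222,348),.012),("mount",(185,297),(315,362),.019),("vial",(251,302),(358,303),.048),("sample_box",(299,231),(294,270),.016),("wide_tray",(371,224),(319,243),.0055),("small_tray",(436,219),(338,222),.0055),("long_tray",(448,291),(403,227),.0055),("square_cup",(383,297),(395,246),.016),("spare_objective",(238,244),(277,298),.046),("eye_loupe",(316,302),(381,272),.031)]:
    a=mask("top",l,pt,12); b=mask("side",l,ps,15)
    print(l, "top" if a else "", "side" if b else "")
    if a:
        c,s,y=rect(T,a[1],z); print("  rect",c.round(4),s,round(y,1))
    if a and b:
        x,e=tri(T,a[2],S,b[2]); print("  tri",x.round(4),round(e,4))
E
```

```text
dish top side
  rect [0.6072 0.3308] [62.8 59.2] 85.2
  tri [0.6077 0.3325 0.0038] 0.0017
mount  side
vial top side
  rect [0.4475 0.1845] [24.1 20.4] 41.0
  tri [0.4495 0.1875 0.0222] 0.0011
sample_box top side
  rect [0.5985 0.0742] [33.5 57.8] -67.5
  tri [0.6    0.0748 0.006 ] 0.0008
wide_tray top side
  rect [ 0.6052 -0.0874] [78.5 81. ] -5.4
  tri [ 6.058e-01 -8.890e-02 -1.000e-04] 0.0012
small_tray top side
  rect [ 0.6031 -0.2356] [51.9 51. ] 85.2
  tri [ 6.026e-01 -2.364e-01  4.000e-04] 0.0015
long_tray top side
  rect [ 0.4418 -0.2401] [80.6 53.7] 59.2
  tri [ 0.4413 -0.2412 -0.    ] 0.0011
square_cup top side
  rect [ 0.4382 -0.0959] [48.3 47.2] 8.3
  tri [ 0.4373 -0.0974  0.0061] 0.0017
spare_objective top side
  rect [0.5729 0.2065] [35.9 33.3] 41.8
  tri [0.5779 0.2098 0.0199] 0.0009
eye_loupe top side
  rect [0.4382 0.049 ] [31.9 31.9] 85.3
  tri [0.4398 0.0492 0.009 ] 0.001
```

View pics/crop.png

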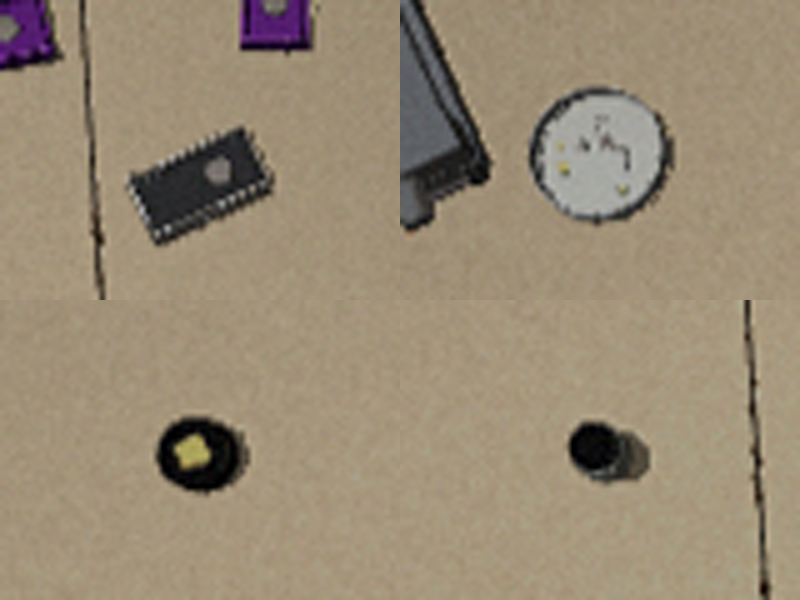

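The crop confirms it: the box with dark foam, light rim and a disc is at (299,231). The clear dish with chips, the black mount with its gold piece and the black-capped vial are also as expected. The measured sizes and heights agree with the text, so I'm moving to the box, closing line at about 22.5°.

apply_moves:
  deltas:
    - [0.57, 0.82, -0.13, 0, 0, 1]
    - [0.57, 0.82, -0.13, 0, 0, 1]
    - [0.57, 0.82, -0.13, 0, 0, 1]
    - [0.57, 0.82, -0.13, 0, 0, 1]
    - [0.57, 0.82, -0.13, 0, 0, 1]
    - [0.57, 0.82, -0.13, 0, 0, 1]
    - [0.57, 0.82, -0.13, 0, 0, 1]
    - [0.57, 0.82, -0.13, 0, 0, 1]
    - [0.57, 0.82, -0.13, 0, 0, 1]
    - [0.57, 0.82, -0.13, 0, 0, 1]
    - [0.57, 0.82, -0.13, 0, 0, 1]
    - [0.57, 0.82, -0.13, 0, 0, 1]
  fingers: 1

```text
time: 3.7
tcp_pos: [0.3885, -0.2227, 0.2169]
orientation: [0.0, 0.831, 0.556, 0.0]
wrist_force: [-0.2, -0.2, 0.5]
opening: 1.0
finger_force: 0.0
```

apply_moves:
  deltas:
    - [0.57, 0.82, -0.13, 0, 0, 1]
    - [0.57, 0.82, -0.13, 0, 0, 1]
    - [0.57, 0.82, -0.13, 0, 0, 1]
    - [0.57, 0.82, -0.13, 0, 0, 1]
    - [0.57, 0.82, -0.13, 0, 0, 1]
    - [0.57, 0.82, -0.13, 0, 0, 1]
    - [0.57, 0.82, -0.13, 0, 0, 1]
    - [0.57, 0.82, -0.13, 0, 0, 1]
    - [0.57, 0.82, -0.13, 0, 0, 1]
    - [0.57, 0.82, -0.13, 0, 0, 1]
    - [0.57, 0.82, -0.13, 0, 0, 1]
    - [0, 0, 0, 0, 0, 0]

```text
time: 5.2
tcp_pos: [0.5765, 0.0483, 0.1735]
orientation: [-0.0, 0.563, 0.827, -0.0]
wrist_force: [-0.4, -0.1, 0.4]
opening: 0.995
finger_force: 0.0
```

```bash
cat > wl.py <<'E'
import sys
from h import *
l,gx,gy,zt,zc=sys.argv[1],*map(float,sys.argv[2:6])   # label, guess, z of outline, z of middle
s=manip.get_state(); C=cam("wrist"); i=manip.snapshot("wrist"); near=proj(C,[gx,gy,zc])
b=mask("wrist",l,near,60)
q=s["orientation"]; phi=np.degrees(2*np.arctan2(q[2],q[1]))-90
print("tcp",s["tcp_pos"].round(4),"phi",round(phi,1),"expected px",near.round())
if b:
    print("px",b[2].round(),"p",round(b[3],2),"rect",[np.round(v,4) for v in rect(C,b[1],zt)])
    T=cam("top"); manip.snapshot("top"); a=mask("top",l,proj(T,[gx,gy,zc]),12)
    if a: print("tri",[np.round(v,4) for v in tri(C,b[2],T,a[2])])
    cv2.drawContours(i,[hull(b[1])],-1,(0,0,255),1)
else: print("none",[(d["position"],d["p"]) for d in manip.look_for("wrist",l)])
cv2.imwrite(f"pics/w_{l}.png",i)
E
python3 wl.py sample_box .5985 .0745 .016 .012
```

```text
tcp [0.5765 0.0483 0.1735] phi 21.5 expected px [361. 210.]
px [363. 205.] p 0.68 rect [array([0.5988, 0.0778]), array([31.4, 60.2]), np.float64(-68.7387)]
```

View pics/w_sample_box.png

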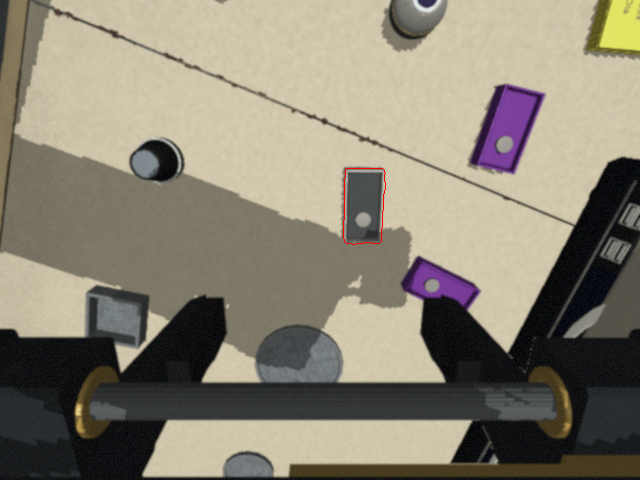

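The wrist view shows the grey box outlined at (363,205) with a purple one on each side. Its size and yaw match the top view. Descending and grasping.

apply_moves:
  deltas:
    - [0.75, 0.92, -0.5, 0, 0, 0.1]
    - [0, 0, -0.8, 0, 0, 0]
    - [0, 0, -0.8, 0, 0, 0]
    - [0, 0, -0.8, 0, 0, 0]
    - [0, 0, -0.8, 0, 0, 0]
    - [0, 0, -0.4, 0, 0, 0]
    - [0, 0, -0.4, 0, 0, 0]
    - [0, 0, -0.28, 0, 0, 0]
    - [0, 0, 0, 0, 0, 0]

```text
time: 6.52
tcp_pos: [0.5985, 0.0746, 0.0304]
orientation: [-0.0, 0.561, 0.828, -0.0]
wrist_force: [-0.2, 0.2, -0.2]
opening: 0.998
finger_force: 0.0
```

apply_moves:
  deltas:
    - [0, 0, 0, 0, 0, 0]
    - [0, 0, 0, 0, 0, 0]
    - [0, 0, 0, 0, 0, 0]
    - [0, 0, 0, 0, 0, 0]
    - [0, 0, 0, 0, 0, 0]
    - [0, 0, 0, 0, 0, 0]
  fingers: 0

```text
time: 7.28
tcp_pos: [0.5986, 0.0747, 0.0307]
orientation: [0.0, 0.561, 0.828, 0.0]
wrist_force: [0.4, 1.0, 0.0]
opening: 0.344
finger_force: 0.1
```

apply_moves:
  deltas:
    - [0, 0, 0, 0, 0, 0]
    - [0, 0, 0, 0, 0, 0]
    - [0, 0, 0.2, 0, 0, 0]
    - [0, 0, 0.6, 0, 0, 0]
    - [0, 0, 0.8, 0, 0, 0]
    - [0, 0, 0.8, 0, 0, 0]
    - [-0.37, -0.75, 0.3, 0, 0, -0.95]
    - [-0.37, -0.75, 0.3, 0, 0, -0.95]
    - [-0.37, -0.75, 0, 0, 0, -0.95]
    - [-0.37, -0.75, 0, 0, 0, -0.95]
    - [-0.37, -0.75, 0, 0, 0, -0.95]
    - [-0.37, -0.75, 0, 0, 0, -0.95]

```text
time: 8.78
tcp_pos: [0.5315, -0.061, 0.121]
orientation: [0.0, 0.714, 0.7, 0.0]
wrist_force: [-0.2, -0.1, -0.8]
opening: 0.34
finger_force: 30.0
```

apply_moves:
  deltas:
    - [-0.37, -0.75, 0, 0, 0, -0.95]
    - [-0.37, -0.75, 0, 0, 0, -0.95]
    - [-0.37, -0.75, 0, 0, 0, -0.95]
    - [-0.37, -0.75, 0, 0, 0, -0.95]
    - [-0.37, -0.75, 0, 0, 0, -0.95]
    - [-0.37, -0.75, 0, 0, 0, -0.95]
    - [-0.37, -0.75, 0, 0, 0, -0.95]
    - [-0.37, -0.75, 0, 0, 0, -0.95]
    - [0, 0, 0, 0, 0, 0]

```text
time: 9.9
tcp_pos: [0.4428, -0.2414, 0.1209]
orientation: [0.0, 0.873, 0.489, 0.0]
wrist_force: [0.6, 0.7, -0.3]
opening: 0.342
finger_force: 30.0
```

```bash
python3 wl.py long_tray .4415 -.2405 .0055 .004; cp pics/w_long_tray.png pics/lt.png
```

```text
tcp [ 0.4428 -0.2414  0.1209] phi -31.5 expected px [321. 248.]
px [318. 219.] p 0.89 rect [array([ 0.4429, -0.2364]), array([77.9, 53.5]), np.float64(59.1908)]
```

View pics/lt.png

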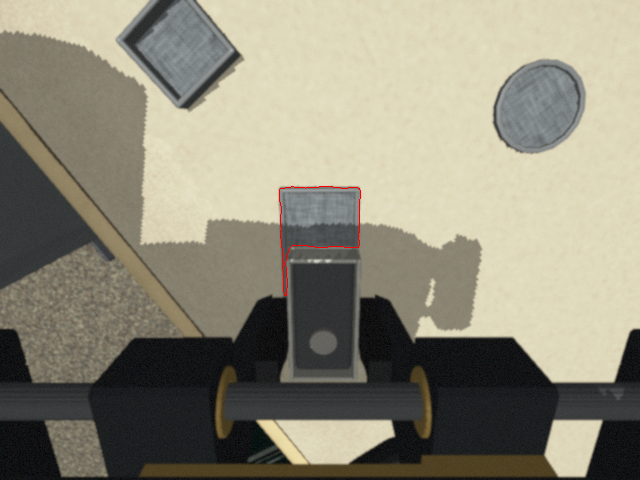

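Box is held straight at (324,310), over the oblong tray outlined at (320,218+). Lowering and releasing.

apply_moves:
  deltas:
    - [0, 0.07, -0.6, 0, 0, 0.15]
    - [0, 0, -0.8, 0, 0, 0]
    - [0, 0, -0.7, 0, 0, 0]
    - [0, 0, -0.4, 0, 0, 0]
    - [0, 0, -0.25, 0, 0, 0]
    - [0, 0, -0.1, 0, 0, 0]
    - [0, 0, 0, 0, 0, 0]

```text
time: 10.98
tcp_pos: [0.4433, -0.2383, 0.0354]
orientation: [0.0, 0.869, 0.494, 0.0]
wrist_force: [0.5, 1.1, -0.7]
opening: 0.338
finger_force: 30.0
```

apply_moves:
  deltas:
    - [0, 0, 0, 0, 0, 0]
    - [0, 0, 0, 0, 0, 0]
    - [0, 0, 0, 0, 0, 0]
    - [0, 0, 0, 0, 0, 0]
    - [0, 0, 0.5, 0, 0, 0]
    - [0, 0, 1, 0, 0, 0]
    - [0, 0, 1, 0, 0, 0]
    - [0, 0, 1, 0, 0, 0]
  fingers: 0.7

```text
time: 11.98
tcp_pos: [0.4431, -0.2381, 0.1411]
orientation: [-0.0, 0.869, 0.494, -0.0]
wrist_force: [-0.2, 0.3, -0.4]
opening: 0.701
finger_force: 0.0
```

apply_moves:
  deltas:
    - [0, 0.94, 0.2, 0, 0, 0.5]
    - [0, 0.94, 0.2, 0, 0, 0.5]
    - [0, 0.94, 0.2, 0, 0, 0.5]
    - [0, 0.94, 0.2, 0, 0, 0.5]
    - [0, 0.94, 0.2, 0, 0, 0.5]
    - [0, 0.94, 0.2, 0, 0, 0.5]
    - [0, 0.94, 0.2, 0, 0, 0.5]
    - [0, 0.94, 0.2, 0, 0, 0.5]
    - [0, 0.94, 0.1, 0, 0, 0.5]
    - [0, 0.94, 0.1, 0, 0, 0.5]
    - [0, 0.94, 0.1, 0, 0, 0.5]
    - [0, 0.94, 0.1, 0, 0, 0.5]

```text
time: 13.48
tcp_pos: [0.443, 0.1011, 0.2003]
orientation: [-0.0, 0.747, 0.664, -0.0]
wrist_force: [0.2, -0.4, 0.3]
opening: 0.702
finger_force: 0.0
```

apply_moves:
  deltas:
    - [0, 0.94, 0, 0, 0, 0.5]
    - [0, 0.94, 0, 0, 0, 0.5]
    - [0, 0, 0, 0, 0, 0.5]
    - [0, 0, 0, 0, 0, 0]

```text
time: 13.98
tcp_pos: [0.4431, 0.1561, 0.2001]
orientation: [0.0, 0.712, 0.702, -0.0]
wrist_force: [-0.7, -0.4, -0.5]
opening: 0.702
finger_force: 0.0
```

```bash
python3 wl.py vial .449 .187 .048 .022
python3 - <<'E'
from h import *
C=cam("wrist"); T=cam("top")
a=mask("top","sample_box",proj(T,[.442,-.239,.015]),15)
if a: print("box", rect(T,a[1],.019))
E
```

```text
tcp [0.4431 0.1561 0.2001] phi -0.8 expected px [330. 187.]
px [330. 185.] p 0.96 rect [array([0.4488, 0.1932]), array([25.4, 20.9]), np.float64(89.2748)]
box (array([ 0.44594806, -0.23711926]), array([60.4, 34.6]), 58.05398941040039)
```

View pics/w_vial.png

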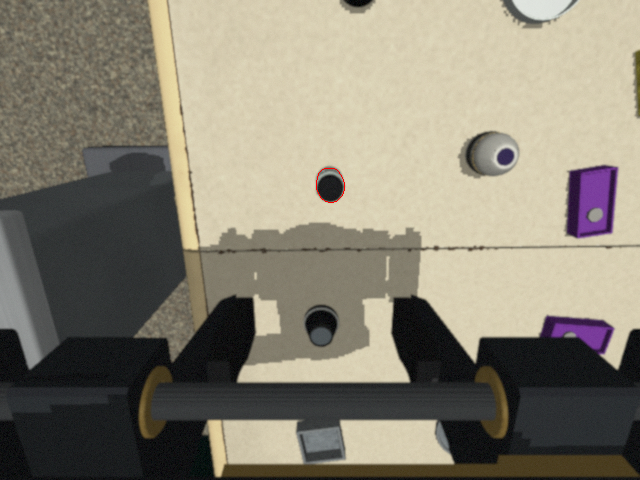

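Vial at (330,185), matching the projection of its triangulated point. Box in its tray measures 3 mm off centre. Descending on the vial.

apply_moves:
  deltas:
    - [0.2, 0.6, 0, 0, 0, 0]
    - [0, 0.47, -0.6, 0, 0, 0]
    - [0, 0, -0.8, 0, 0, 0]
    - [0, 0, -0.8, 0, 0, 0]
    - [0, 0, -0.8, 0, 0, 0]
    - [0, 0, -0.8, 0, 0, 0]
    - [0, 0, -0.6, 0, 0, 0]
    - [0, 0, -0.4, 0, 0, 0]
    - [0, 0, -0.27, 0, 0, 0]
    - [0, 0, 0, 0, 0, 0]

```text
time: 15.48
tcp_pos: [0.4492, 0.1889, 0.0479]
orientation: [-0.0, 0.712, 0.702, -0.0]
wrist_force: [-1.0, -0.1, -0.5]
opening: 0.701
finger_force: 0.0
```

apply_moves:
  deltas:
    - [0, 0, 0, 0, 0, 0]
    - [0, 0, 0, 0, 0, 0]
    - [0, 0, 0, 0, 0, 0]
    - [0, 0, 0, 0, 0, 0]
    - [0, 0, 0, 0, 0, 0]
    - [0, 0, 0, 0, 0, 0]
  fingers: 0

```text
time: 16.23
tcp_pos: [0.4492, 0.1887, 0.0481]
orientation: [0.0, 0.712, 0.702, 0.0]
wrist_force: [-0.8, 0.2, 1.4]
opening: 0.253
finger_force: 29.9
```

apply_moves:
  deltas:
    - [0, 0, 0.3, 0, 0, 0]
    - [0, 0, 0.8, 0, 0, 0]
    - [0, 0, 1, 0, 0, 0]
    - [0, 0, 1, 0, 0, 0]
    - [0, -0.5, 0, 0, 0, 0]
    - [-0.04, -0.9, 0, 0, 0, 0]
    - [-0.04, -0.9, 0, 0, 0, 0]
    - [-0.04, -0.9, 0, 0, 0, 0]
    - [-0.04, -0.9, 0, 0, 0, 0]
    - [-0.04, -0.9, 0, 0, 0, 0]
    - [-0.04, -0.9, 0, 0, 0, 0]
    - [-0.04, -0.9, 0, 0, 0, 0]

```text
time: 17.73
tcp_pos: [0.4399, -0.0167, 0.1401]
orientation: [-0.001, 0.712, 0.702, -0.0]
wrist_force: [1.3, -0.2, 0.4]
opening: 0.248
finger_force: 29.9
```

apply_moves:
  deltas:
    - [-0.04, -0.9, 0, 0, 0, 0]
    - [-0.04, -0.9, 0, 0, 0, 0]
    - [-0.05, -0.9, 0, 0, 0, 0]
    - [0, 0, 0, 0, 0, 0]

```text
time: 18.23
tcp_pos: [0.4362, -0.0978, 0.1402]
orientation: [-0.001, 0.713, 0.701, -0.0]
wrist_force: [-0.7, 0.7, -0.3]
opening: 0.253
finger_force: 29.9
```

```bash
python3 wl.py square_cup .438 -.0965 .016 .008
```

```text
tcp [ 0.4362 -0.0978  0.1402] phi -1.0 expected px [326. 240.]
px [325. 237.] p 0.69 rect [array([ 0.437 , -0.0927]), array([47.6, 49.7]), np.float64(-80.9327)]
```

View pics/w_square_cup.png

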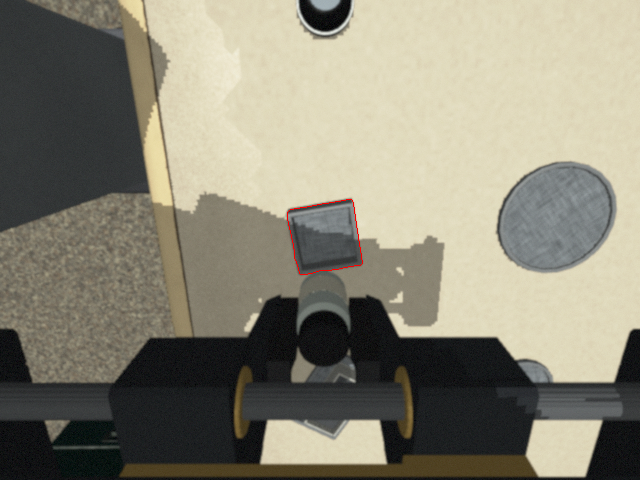

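Cup outlined at (325,237); the vial hangs upright at (323,315). Lowering.

apply_moves:
  deltas:
    - [0.03, 0.1, -0.4, 0, 0, 0]
    - [0, 0, -0.8, 0, 0, 0]
    - [0, 0, -0.7, 0, 0, 0]
    - [0, 0, -0.5, 0, 0, 0]
    - [0, 0, -0.3, 0, 0, 0]
    - [0, 0, -0.24, 0, 0, 0]
    - [0, 0, 0, 0, 0, 0]

```text
time: 19.3
tcp_pos: [0.4377, -0.0931, 0.0526]
orientation: [-0.0, 0.712, 0.702, -0.0]
wrist_force: [-0.2, 0.4, -0.5]
opening: 0.25
finger_force: 29.9
```

apply_moves:
  deltas:
    - [0, 0, 0, 0, 0, 0]
    - [0, 0, 0, 0, 0, 0]
    - [0, 0, 0, 0, 0, 0]
    - [0, 0, 0, 0, 0, 0]
    - [0, 0, 0.4, 0, 0, 0]
    - [0, 0, 1, 0, 0, 0]
    - [0, 0, 1, 0, 0, 0]
    - [0, 0, 1, 0, 0, 0]
  fingers: 0.6

```text
time: 20.3
tcp_pos: [0.4376, -0.0932, 0.1566]
orientation: [0.0, 0.712, 0.702, 0.0]
wrist_force: [0.1, -0.4, 0.2]
opening: 0.601
finger_force: 0.0
```

apply_moves:
  deltas:
    - [0, 0.7, 0.3, 0, 0, 0]
    - [0.08, 0.95, 0.3, 0, 0, 0]
    - [0.08, 0.95, 0.3, 0, 0, 0]
    - [0.08, 0.95, 0.2, 0, 0, 0]
    - [0.08, 0.95, 0, 0, 0, 0]
    - [0.08, 0.95, 0, 0, 0, 0]
    - [0.08, 0.95, 0, 0, 0, 0]
    - [0.08, 0.95, 0, 0, 0, 0]
    - [0.08, 0.95, 0, 0, 0, 0]
    - [0.08, 0.95, 0, 0, 0, 0]
    - [0.08, 0.95, 0, 0, 0, 0]
    - [0.08, 0.95, 0, 0, 0, 0]

```text
time: 21.8
tcp_pos: [0.464, 0.2421, 0.1887]
orientation: [0.0, 0.712, 0.702, 0.0]
wrist_force: [-0.3, -0.1, -0.4]
opening: 0.599
finger_force: 0.0
```

apply_moves:
  deltas:
    - [0.08, 0.95, 0, 0, 0, 0]
    - [0.04, 0.95, 0, 0, 0, 0]
    - [0, 0, 0, 0, 0, 0]

```text
time: 22.18
tcp_pos: [0.4674, 0.2993, 0.1884]
orientation: [0.0, 0.711, 0.703, 0.0]
wrist_force: [0.2, -0.2, 0.2]
opening: 0.599
finger_force: 0.0
```

```bash
python3 wl.py mount .468 .335 .019 .014;cp pics/w_mount.png pics/wm.png
python3 - <<'E'
from h import *
S,T=cam("side"),cam("top"); manip.snapshot("side")
b=mask("side","mount",(315,362),15); t=manip.snapshot("top")
m=((cv2.cvtColor(t,6)<70).astype(np.uint8))[280:315,165:205]; p=np.argwhere(m)[:,::-1].mean(0)+[165,280]
if b: print(p,b[2],tri(T,(185,297),S,b[2]))
E
```

```text
tcp [0.4674 0.2993 0.1884] phi -0.7 expected px [323. 182.]
px [328. 182.] p 0.67 rect [array([0.4719, 0.3359]), array([31.6, 28.6]), np.float64(89.394)]
[188.02490421 295.10727969] [315.17041199 362.66666667] (array([0.47293142, 0.33119128, 0.00588952]), np.float64(0.0011975255975081912))
```

View pics/wm.png

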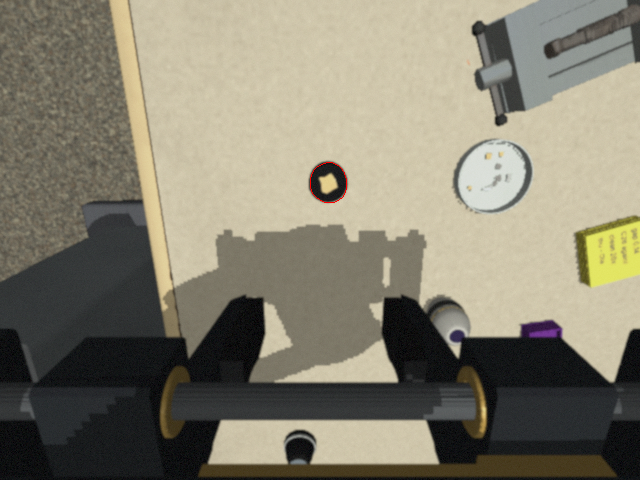

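Mount with its gold piece is outlined at (328,182); dish at (492,175), and the vise's bar end at (490,90) is clear of it. Grasping the mount.

apply_moves:
  deltas:
    - [0.15, 0.6, 0, 0, 0, 0]
    - [0, 0.55, -0.6, 0, 0, 0]
    - [0, 0, -0.8, 0, 0, 0]
    - [0, 0, -0.8, 0, 0, 0]
    - [0, 0, -0.8, 0, 0, 0]
    - [0, 0, -0.8, 0, 0, 0]
    - [0, 0, -0.6, 0, 0, 0]
    - [0, 0, -0.5, 0, 0, 0]
    - [0, 0, -0.38, 0, 0, 0]
    - [0, 0, 0, 0, 0, 0]

```text
time: 23.78
tcp_pos: [0.472, 0.3326, 0.0286]
orientation: [-0.0, 0.712, 0.702, -0.001]
wrist_force: [-0.3, 0.5, -0.6]
opening: 0.6
finger_force: 0.0
```

apply_moves:
  deltas:
    - [0, 0, 0, 0, 0, 0]
    - [0, 0, 0, 0, 0, 0]
    - [0, 0, 0, 0, 0, 0]
    - [0, 0, 0, 0, 0, 0]
    - [0, 0, 0, 0, 0, 0]
    - [0, 0, 0, 0, 0, 0]
  fingers: 0

```text
time: 24.52
tcp_pos: [0.4725, 0.3328, 0.0299]
orientation: [0.0, 0.712, 0.702, 0.0]
wrist_force: [-0.3, -0.2, 5.9]
opening: 0.344
finger_force: 30.0
```

apply_moves:
  deltas:
    - [0, 0, 0.3, 0, 0, 0]
    - [0, 0, 0.9, 0, 0, 0]
    - [0, 0, 1, 0, 0, 0]
    - [0, 0, 1, 0, 0, 0]
    - [0.2, -0.6, 0.3, 0, 0, 0]
    - [0.22, -0.96, 0, 0, 0, 0]
    - [0.22, -0.96, 0, 0, 0, 0]
    - [0.22, -0.96, 0, 0, 0, 0]
    - [0.22, -0.96, 0, 0, 0, 0]
    - [0.22, -0.96, 0, 0, 0, 0]
    - [0.22, -0.96, 0, 0, 0, 0]
    - [0.22, -0.96, 0, 0, 0, 0]

```text
time: 26.02
tcp_pos: [0.5242, 0.111, 0.1336]
orientation: [-0.001, 0.712, 0.702, -0.001]
wrist_force: [-0.5, 0.5, -0.1]
opening: 0.343
finger_force: 30.0
```

apply_moves:
  deltas:
    - [0.22, -0.96, 0, 0, 0, 0]
    - [0.22, -0.96, 0, 0, 0, 0]
    - [0.22, -0.96, 0, 0, 0, 0]
    - [0.22, -0.96, 0, 0, 0, 0]
    - [0.22, -0.96, 0, 0, 0, 0]
    - [0.22, -0.96, 0, 0, 0, 0]
    - [0.22, -0.96, 0, 0, 0, 0]
    - [0.22, -0.96, 0, 0, 0, 0]
    - [0.22, -0.96, 0, 0, 0, 0]
    - [0.22, -0.96, 0, 0, 0, 0]
    - [0.22, -0.96, 0, 0, 0, 0]
    - [0.2, -0.96, 0, 0, 0, 0]

```text
time: 27.52
tcp_pos: [0.6022, -0.2345, 0.1333]
orientation: [-0.001, 0.712, 0.702, -0.0]
wrist_force: [-0.1, -0.3, 0.5]
opening: 0.343
finger_force: 30.0
```

```bash
python3 wl.py small_tray .603 -.236 .0055 .004
python3 - <<'E'
from h import *
T=cam("top"); manip.snapshot("top")
for n,g,z in(("vial",(.4375,-.094,.04),.051),("wide_tray",(.605,-.088,.005),.0055)):
    a=mask("top",n,proj(T,g),15); print(n,a and rect(T,a[1],z))
C=cam("wrist"); b=mask("wrist","wide_tray",proj(C,[.605,-.088,.005]),40); print(b and rect(C,b[1],.0055))
E
```

```text
tcp [ 0.6022 -0.2345  0.1333] phi -0.8 expected px [324. 245.]
px [323. 239.] p 0.61 rect [array([ 0.6023, -0.2322]), array([53.9, 52.3]), np.float64(89.252)]
vial None
wide_tray (array([ 0.60508099, -0.08838919]), array([80.8, 80.9]), -4.776847839355469)
(array([ 0.60492706, -0.10285823]), array([42.5, 82.4]), -0.7113571166992188)
```

View pics/w_small_tray.png

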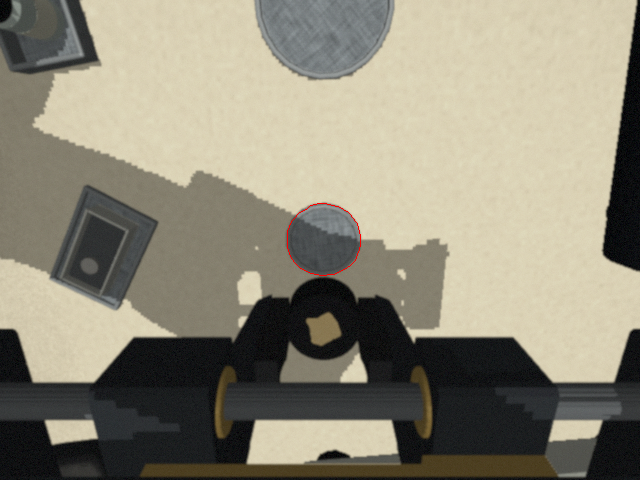

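Tray at (323,239) directly ahead of the held mount (323,320). The box at (105,250) sits inside its tray. Lowering.

apply_moves:
  deltas:
    - [0, 0, -0.5, 0, 0, 0]
    - [0, 0, -0.9, 0, 0, 0]
    - [0, 0, -0.8, 0, 0, 0]
    - [0, 0, -0.5, 0, 0, 0]
    - [0, 0, -0.4, 0, 0, 0]
    - [0, 0, -0.22, 0, 0, 0]
    - [0, 0, 0, 0, 0, 0]

```text
time: 28.8
tcp_pos: [0.6031, -0.2325, 0.0347]
orientation: [-0.0, 0.712, 0.702, -0.0]
wrist_force: [0.0, -0.3, -0.0]
opening: 0.341
finger_force: 30.0
```

apply_moves:
  deltas:
    - [0, 0, 0, 0, 0, 0]
    - [0, 0, 0, 0, 0, 0]
    - [0, 0, 0, 0, 0, 0]
    - [0, 0, 0, 0, 0, 0]
    - [0, 0, 0.4, 0, 0, 0]
    - [0, 0, 1, 0, 0, 0]
    - [0, 0, 1, 0, 0, 0]
    - [0, 0, 1, 0, 0, 0]
  fingers: 0.6

```text
time: 29.8
tcp_pos: [0.6031, -0.2325, 0.1388]
orientation: [0.0, 0.712, 0.702, 0.0]
wrist_force: [0.4, -0.0, 0.5]
opening: 0.597
finger_force: 0.0
```

apply_moves:
  deltas:
    - [-0.5, 0.6, 0.4, 0, 0, 0]
    - [-0.5, 0.95, 0.5, 0, 0, 0]
    - [0, 0.95, 0.5, 0, 0, 0]
    - [0, 0.95, 0.5, 0, 0, 0]
    - [0, 0.95, 0, 0, 0, 0]
    - [0, 0.95, 0, 0, 0, 0]
    - [0, 0.95, 0, 0, 0, 0]
    - [0, 0.95, 0, 0, 0, 0]
    - [0, 0.95, 0, 0, 0, 0]
    - [0, 0.95, 0, 0, 0, 0]
    - [0, 0.95, 0, 0, 0, 0]
    - [0, 0.95, 0, 0, 0, 0]
  fingers: 1

```text
time: 31.3
tcp_pos: [0.573, 0.1, 0.1948]
orientation: [0.0, 0.712, 0.702, 0.0]
wrist_force: [-0.1, 0.3, 0.0]
opening: 1.003
finger_force: 0.0
```

apply_moves:
  deltas:
    - [0, 0.95, 0, 0, 0, 0]
    - [0, 0.95, 0, 0, 0, 0]
    - [0, 0.95, 0, 0, 0, 0]
    - [0, 0.95, 0, 0, 0, 0]
    - [0.5, 0.95, 0, 0, 0, 0]
    - [0.5, 0.95, 0, 0, 0, 0]
    - [0, 0.9, 0, 0, 0, 0]
    - [0, 0, 0, 0, 0, 0]

```text
time: 32.3
tcp_pos: [0.6027, 0.2983, 0.1943]
orientation: [0.0, 0.711, 0.703, 0.0]
wrist_force: [-0.3, -0.6, -0.3]
opening: 0.998
finger_force: 0.0
```

```bash
python3 wl.py dish .607 .332 .012 .004
python3 - <<'E'
from h import *
T=cam("top"); S=cam("side"); manip.snapshot("side"); 
for n,g in(("vial",(.4375,-.094,.04)),("mount",(.603,-.234,.02)),("dish",(.607,.332,.004)),("sample_box",(.444,-.238,.015)),("spare_objective",(.578,.21,.02))):
    a=mask("top",n,proj(T,g),15); b=mask("side",n,proj(S,g),20)
    print(n,bool(a),bool(b),a and rect(T,a[1],g[2])); 
    if a and b: print(tri(T,a[2],S,b[2]))
E
```

```text
tcp [0.6027 0.2983 0.1943] phi -0.7 expected px [328. 182.]
px [328. 176.] p 0.9 rect [array([0.6072, 0.337 ]), array([59.1, 59.3]), np.float64(-63.3)]
vial True True (array([ 0.43712372, -0.09189255]), array([20.7, 27.2]), -50.372501373291016)
(array([ 0.43731826, -0.09356381,  0.02904945]), np.float64(0.0008656837519435742))
mount True False (array([ 0.60335669, -0.23237021]), array([26.7, 29.3]), -51.971744537353516)
dish False True None
sample_box True True (array([ 0.446633  , -0.23679364]), array([62.1, 35.7]), 58.05882263183594)
(array([ 0.44463211, -0.23785431,  0.01063898]), np.float64(0.0025478970345701297))
spare_objective True True (array([0.57826404, 0.20993503]), array([33.3, 33.7]), -4.757499694824219)
(array([0.578408  , 0.20968113, 0.02071463]), np.float64(0.0001992095081808834))
```

View pics/w_dish.png

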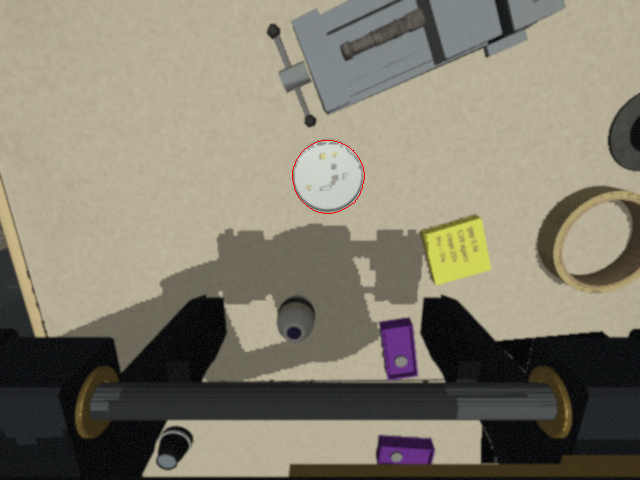

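Dish outlined at (328,176); the vise bar end at (310,121) is clear of the fingers, which close left-right in the picture. Vial, mount and box measure well placed. Grasping the dish.

apply_moves:
  deltas:
    - [0.14, 0.6, 0, 0, 0, 0]
    - [0, 0.58, -0.6, 0, 0, 0]
    - [0, 0, -0.8, 0, 0, 0]
    - [0, 0, -0.8, 0, 0, 0]
    - [0, 0, -0.8, 0, 0, 0]
    - [0, 0, -0.8, 0, 0, 0]
    - [0, 0, -0.8, 0, 0, 0]
    - [0, 0, -0.5, 0, 0, 0]
    - [0, 0, -0.38, 0, 0, 0]
    - [0, 0, 0, 0, 0, 0]

```text
time: 34.3
tcp_pos: [0.607, 0.3324, 0.0287]
orientation: [-0.0, 0.712, 0.702, -0.001]
wrist_force: [-0.2, -0.3, 0.6]
opening: 0.999
finger_force: 0.0
```

apply_moves:
  deltas:
    - [0, 0, 0, 0, 0, 0]
    - [0, 0, 0, 0, 0, 0]
    - [0, 0, 0, 0, 0, 0]
    - [0, 0, 0, 0, 0, 0]
    - [0, 0, 0, 0, 0, 0]
  fingers: 0

```text
time: 34.92
tcp_pos: [0.6074, 0.3324, 0.0299]
orientation: [0.0, 0.712, 0.702, 0.0]
wrist_force: [-1.6, 0.1, 4.1]
opening: 0.661
finger_force: 30.0
```

apply_moves:
  deltas:
    - [0, 0, 0.2, 0, 0, 0]
    - [0, 0, 0.6, 0, 0, 0]
    - [0, 0, 0.9, 0, 0, 0]
    - [0, 0, 0.9, 0, 0, 0]
    - [0, 0, 0.7, 0, 0, 0]
    - [-0.2, -0.5, 0, 0, 0, 0]
    - [-0.2, -0.8, 0, 0, 0, 0]
    - [-0.2, -0.9, 0, 0, 0, 0]
    - [-0.2, -0.9, 0, 0, 0, 0]
    - [-0.2, -0.9, 0, 0, 0, 0]
    - [0, -0.9, 0, 0, 0, 0]
    - [0, -0.9, 0, 0, 0, 0]

```text
time: 36.42
tcp_pos: [0.5774, 0.1576, 0.1298]
orientation: [0.001, 0.712, 0.702, 0.001]
wrist_force: [-0.4, 0.3, 0.1]
opening: 0.659
finger_force: 30.0
```

apply_moves:
  deltas:
    - [0, -0.9, 0, 0, 0, 0]
    - [0, -0.9, 0, 0, 0, 0]
    - [0, -0.9, 0, 0, 0, 0]
    - [0, -0.9, 0, 0, 0, 0]
    - [0.2, -0.9, 0, 0, 0, 0]
    - [0.2, -0.9, 0, 0, 0, 0]
    - [0.2, -0.9, 0, 0, 0, 0]
    - [0.2, -0.9, 0, 0, 0, 0]
    - [0.15, -0.8, 0, 0, 0, 0]
    - [0, -0.1, 0, 0, 0, 0]
    - [0, 0, 0, 0, 0, 0]

```text
time: 37.8
tcp_pos: [0.6056, -0.0842, 0.1286]
orientation: [-0.0, 0.712, 0.702, 0.0]
wrist_force: [-0.3, -0.2, -0.8]
opening: 0.664
finger_force: 30.0
```

```bash
python3 wl.py wide_tray .605 -.088 .0055 .004
```

```text
tcp [ 0.6056 -0.0842  0.1286] phi -0.8 expected px [322. 250.]
px [322. 224.] p 0.94 rect [array([ 0.605 , -0.0712]), array([82.1, 54.9]), np.float64(1.0428)]
```

View pics/w_wide_tray.png

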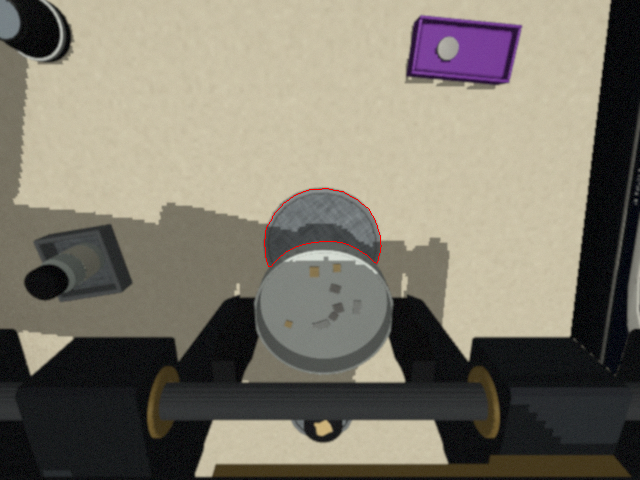

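Tray edge at (322,190–265) is concentric with the held dish (323,310). Vial upright in its cup at (80,265). Lowering.

apply_moves:
  deltas:
    - [0, -0.08, -0.5, 0, 0, 0]
    - [0, 0, -0.8, 0, 0, 0]
    - [0, 0, -0.7, 0, 0, 0]
    - [0, 0, -0.5, 0, 0, 0]
    - [0, 0, -0.4, 0, 0, 0]
    - [0, 0, -0.25, 0, 0, 0]
    - [0, 0, 0, 0, 0, 0]

```text
time: 38.88
tcp_pos: [0.6059, -0.087, 0.0339]
orientation: [0.0, 0.712, 0.702, 0.0]
wrist_force: [-0.4, -0.4, -0.1]
opening: 0.656
finger_force: 30.0
```

apply_moves:
  deltas:
    - [0, 0, 0, 0, 0, 0]
    - [0, 0, 0, 0, 0, 0]
    - [0, 0, 0, 0, 0, 0]
    - [0, 0, 0, 0, 0, 0]
    - [0, 0, 0.4, 0, 0, 0]
    - [0, 0, 0.9, 0, 0, 0]
    - [0, 0, 1, 0, 0, 0]
    - [0, 0, 1, 0, 0, 0]
    - [-1, 0, 1, 0, 0, 0]
    - [-1, 0, 1, 0, 0, 0]
    - [-1, 0, 0, 0, 0, 0]
    - [-1, 0.5, 0, 0, 0, 0]
  fingers: 0.95

```text
time: 40.38
tcp_pos: [0.4849, -0.0723, 0.1941]
orientation: [0.001, 0.712, 0.702, 0.0]
wrist_force: [0.7, -0.2, 0.1]
opening: 0.949
finger_force: 0.0
```

apply_moves:
  deltas:
    - [-1, 1, 0, 0, 0, 0]
    - [-0.5, 1, 0, 0, 0, 0]
    - [0, 1, 0, 0, 0, 0]
    - [0, 1, 0, 0, 0, 0]
    - [0, 1, 0, 0, 0, 0]
    - [0, 0, 0, 0, 0, 0]

```text
time: 41.12
tcp_pos: [0.4406, 0.0791, 0.1937]
orientation: [0.0, 0.711, 0.703, 0.0]
wrist_force: [-0.2, -1.2, -0.4]
opening: 0.948
finger_force: 0.0
```

Run:
```python
from h import *
T=cam("top"); S=cam("side"); t=manip.snapshot("top"); sd=manip.snapshot("side")
for n,g in(("dish",(.605,-.087,.015)),("mount",(.603,-.233,.022)),("vial",(.4375,-.094,.051)),("sample_box",(.444,-.238,.019)),("wide_tray",(.605,-.087,.0055)),("small_tray",(.603,-.234,.0055)),("spare_objective",(.578,.21,.046)),("eye_loupe",(.439,.049,.01))):
    a=mask("top",n,proj(T,g),15); print(n,a and rect(T,a[1],g[2]))
cv2.imwrite("pics/end.png",np.hstack([cv2.resize(t[180:330,200:500],(800,400)),])); cv2.imwrite("pics/end2.png",cv2.resize(sd[170:320,240:480],(800,500)))
a=cv2.resize(t[180:330,300:500],(800,600),interpolation=cv2.INTER_CUBIC); cv2.imwrite("pics/end.png",a)
```

```text
dish (array([ 0.60618561, -0.08554497]), array([57.8, 59.8]), -5.472785949707031)
mount (array([ 0.60304144, -0.23077652]), array([28. , 34.3]), -50.12770080566406)
vial None
sample_box (array([ 0.44574847, -0.23652095]), array([61.3, 35.5]), 57.88261032104492)
wide_tray (array([ 0.60508319, -0.08836069]), array([80.7, 80.9]), -4.776756286621094)
small_tray (array([ 0.60264441, -0.23570381]), array([47.1, 46.4]), 82.97315979003906)
spare_objective (array([0.57339349, 0.20598114]), array([32.8, 31.9]), 41.794586181640625)
eye_loupe None
```

View pics/end.png

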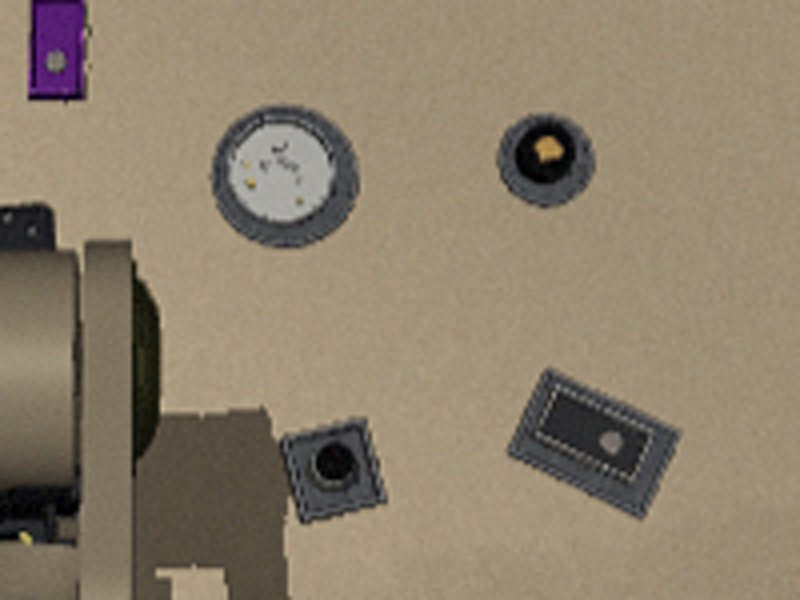

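View pics/end2.png

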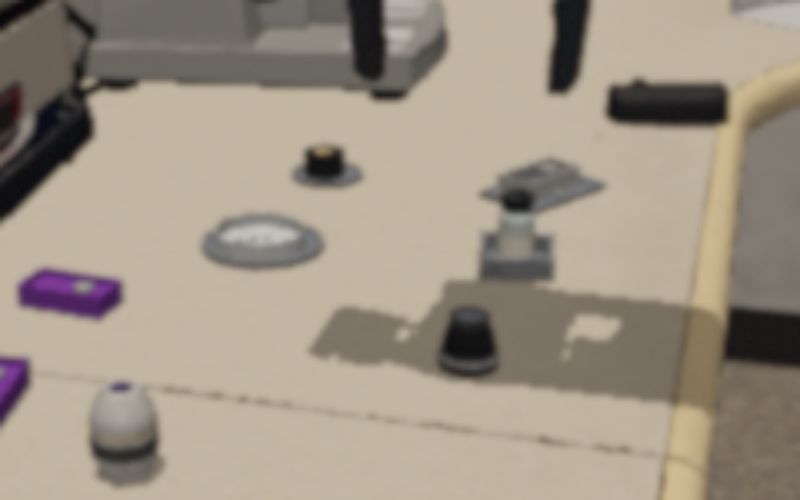

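All four samples sit inside their holders. Offsets are dish about 3 mm, mount about 5 mm, vial about 1 mm and box about 5 mm, all flat in the side view. The objective and loupe stand upright and the gripper is clear.

```bash
python3 -c "
from rig import manip
print(manip.hand_in())"
```

```text
the job is handed in; nothing more can be done
None
```

The job is handed in, with no verdict returned: by the last pictures all four samples sit flat in their own holders, up to about 5 mm off centre, the lens and loupe are still standing, and the arm stopped clear at about 41 s.

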